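# Stack the wood samples and hold their label holder home behind the stand's lip

## Robot

A 6-joint arm with a two-finger parallel gripper is mounted at the origin on the work surface. World frame = base frame: x ahead of the robot, y to its left, z up, the work surface at z = 0. Lengths are in m, angles in degrees, forces in N, time in s.
With the tool pointing down it reaches from about 0.35 to 0.875 m from the base axis. Payload 4.2 kg.
Tool frame: the origin (TCP) lies at the very end of the fingers, on their centre line; the grasp point (between the pads) lies 19 mm behind it; z points along the fingers, y is the line along which they close (so a half turn about z gives the same grasp; the last joint's range is limited). The gripper opens to 87 mm and grips with 3 to 60 N. Pads are 19 mm wide; open, the fingers measure 117 mm over their backs; the gripper's body (75 mm by 190 mm) begins 51 mm behind the grasp point.
Start: joints at [88.843, 22.042, 0.453, 0, -68.411, -14.817], TCP at [0.172, 0.601, 0.223] pointing down, gripper open.
Joint ranges: [-179.83, 179.83], [-69.29, 118.12], [-61.27, 80.66], [-181.25, 117.63], [-171.15, -9.14], [-177.46, 177.46]. Speed limits (degrees/s): [159.86, 159.86, 180, 180, 180, 180].

## Interface

Orientations are given as a 3x3 rotation matrix whose columns are the frame's x, y, z axes.
In Python, from station import sense, cams, r gives the robot as it stands. The module is installed in compiled form; this text tells all that it offers.
- The arm moves only by the tool step_arm, never from a script. Its argument "targets" is text: rows parted by semicolons, each of 4 numbers parted by spaces: the shift along the tool's x, y, z in cm, then the turn about the tool's z in degrees. In form: x y z turn; .... A call has 1 to 12 rows; each row shifts and turns the commanded pose from where the row before left it, along the tool's axes as they then stand; what a row does not reach is not made up. A row lasts 1/12 s, in which the tool goes at most 41.7 mm and 7.16 degrees, less where a joint would pass 70% of its speed; a pose out of reach is approached as far as the arm can. A call with a gripper value outside its range is refused whole. "claw" is the finger opening in cm, from 0 to 8.7, set as the call begins (left out, the last holds). The fingers move at their own pace and stop on an object; the grip force is fixed at half the most. Time passes only in rows, so rows that do not move let the fingers close. It gives the time, the measured TCP pose, the force, the opening and the grip force at its end, in the units of the state.
- sense(): the state, without advancing time (a new reading comes with each control period).
- cams.capture(name): name is "scene" or "top" or "wrist"; returns a dict with "frame" (480x640x3 uint8, blue, green, red), "vertical_fov" (degrees; the focal length in pixels is half the picture's height over the tangent of half this angle, whatever the lens; pixels are square), "cx", "cy" (the principal point, pixels), "eye" and "rotation" of the camera in the world; the wrist camera has in their place "tool_from_camera" (4x4, takes a point from camera to tool coordinates, whose origin is the TCP and whose axes are the flange's). Camera axes: x right, y down, z forward; pixel columns grow to the right and rows downward; lengths in m; the calibration is good to about 2 mm. A picture is of the moment at which its call begins: read the wrist's pose just before it. There is no depth.
- r.finish_job(): hands the job in; it is judged then, once.
The state is a dict: "time_s": time; "joints": joint angles; "joint_velocities": joint speeds; "effort": joint torques, N m; "tcp_pos": TCP position; "ee_rot": TCP orientation; "wrist_force": force on the tool from outside, world axes, zero at the start; "moment": the same for the moment, N m; "gripper_width": opening from 0.0 (shut) to 1.0 (fully open); "gripper_force": force on a finger pad.
Only numpy, scipy, OpenCV 4.12 (cv2) and the standard library are available. Lean on these libraries where they do the work, as an engineer would, in place of code of your own. Each camera call takes 0.05 s, during which the arm holds its last target. There are 200 camera calls.

## Task

Stack the two loose wood sample tiles from the table squarely on the tile that already lies on the plywood sample stand, so that the three make one neat aligned pile, and let go of them. Then take the aluminium label holder out of its grey rack, push it tongue first down behind the metal lip along the stand's front edge, against the sprung strip in the pocket, until it is fully home, and finish while still holding it there, pressed down: do not let go, because the spring lifts it again. Leave the tape dispenser, the pen cup and the ruler alone.

Things in the scene. Friction and masses are not known exactly. Their poses are not given: they have to be found in the camera images.
- tile_a_mid (a point): centre of one loose wood sample tile, 56 (x) by 100 (y) by 14 (z) mm, 90 g (varies), lying flat on the table at the start; y is its long axis
- tile_b_mid (a point): centre of the other loose wood sample tile, the same in size and look (which of the two goes lower does not matter)
- tile_base_mid (a point): centre of the third, equal tile, that lies flat on the stand's deck: the pile is built on it; same axes. It is loose too
- slot (a point): middle of the mouth of the label pocket, level with the deck, 50 mm above the table. x points from the lip over the deck, away from the robot; y along the lip; z up. The pocket is a vertical slot between aluminium lip and deck: 76 mm long (y), 10 mm wide (x), mouth bevelled at 45 degrees to 24 mm wide in the top 7 mm. The sprung strip lies 30 mm below the mouth
- stand: fixed plywood sample stand with an aluminium lip along its front (robot side), 183 mm deep (x), 190 mm wide (y), flat deck 50 mm above the table; origin at table height, 60 mm behind the pocket's middle along x; the base tile's centre is about 45 mm further along x
- strip (a joint): how far the sprung strip in the pocket is pushed down, in m: 0 at rest (its top 30 mm below the mouth, 20 mm above the table), 0.008 at its hard stop. It pushes up with 3 N at rest, rising to 9 N at the stop
- holder_mid (a point): centre of the upper part (the grip) of the aluminium label holder: 12 (x) by 60 (y) by 36 (z) mm, white card on both faces, both ways round alike. Below it a tongue 6 (x) by 60 (y) mm, 52 mm long, its lower edge 70 mm below this point. 60 g (varies). Starts upright in the rack, this point 80 mm above the table; fully home, it is 32 mm above the pocket's mouth
- rack: fixed grey plastic rack that the holder stands in, 60 (x) by 96 (y) by 38 (z) mm, origin at the centre of its underside; slot 8 mm wide in x, 64 mm long in y, floor 10 mm above the table. The holder is drawn straight up by 30 mm or more
- tape: green tape dispenser, 55 by 120 by 72 mm, origin at the centre of its underside; to be left alone
- pencup: dark round cup with pens, 76 mm across, 163 mm high, origin at the centre of its underside; to be left alone
- ruler: flat white ruler, 26 (x) by 160 (y) by 10 (z) mm, between the robot and the stand, origin at the centre of its underside; to be left alone
Mind the look-alikes: they are no part of the job. Leave any purple or yellow look-alike of the part that bears tile_base_mid alone.

How it is judged (in metres and radians):
On the way, in this order (a step that is already met when the one before it is completed fails the run):
1. both loose tiles lie squarely on the base tile and are let go (horizontal distance between each of tile_a_mid, tile_b_mid and tile_base_mid below 0.007 m and angle between the y axis of each of tile_a_mid, tile_b_mid and the y axis of tile_base_mid, either way round below 0.12 rad and z of tile_a_mid in the frame of tile_base_mid between 0.01 and 0.032 m and angle between each of tile_a_mid, tile_b_mid, tile_base_mid's own z axis and vertical below 0.06 rad and z of tile_b_mid in the frame of tile_base_mid between 0.01 and 0.032 m and z of tile_base_mid in the frame of slot between 0.004 and 0.01 m and (z of tile_a_mid in the frame of tile_b_mid above 0.01 m or z of tile_b_mid in the frame of tile_a_mid above 0.01 m) and contact force between the fingers and tile_a below 0.2 N and contact force between the fingers and tile_b below 0.2 N), for 0.2 s.
2. the label holder is pressed home in the pocket by the fingers (value of joint strip above 0.0065 m and contact force between holder and strip above 3 N and contact force between the fingers and holder above 2 N and horizontal distance between holder_mid and slot below 0.015 m and angle between the y axis of holder_mid and the y axis of slot, either way round below 0.15 rad and angle between holder_mid's own z axis and vertical below 0.12 rad), for 0.2 s.
At the end, for the whole second after the job is handed in: Both tiles lie flat on the base tile on the stand, centres within 7 mm and long axes within 0.12 rad of its, let go; the fingers hold the label holder upright in the pocket, pressing the sprung strip with over 3 N and keeping it at least 6.5 of its 8 mm down, at rest (all of step 1 and all of step 2 and linear speed of holder below 0.02 m/s); the arm keeps its last pose, push and grip.
It fails at once if the tape dispenser is displaced by more than 25 mm (distance of tape from where it was at the start of the episode above 0.025 m).
It fails at once if the pen cup is displaced by more than 25 mm (distance of pencup from where it was at the start of the episode above 0.025 m).
It fails at once if the ruler is displaced by more than 25 mm (distance of ruler from where it was at the start of the episode above 0.025 m).
It also fails if it takes over 67 s, if anything falls off the work surface, if the arm or the gripper's body presses on something with over 40 N, if the wrist force passes 120 N, or if a joint passes its speed limit or range.

## Working session

There is one attempt and no reset: what is moved stays moved. The work goes in short steps, Python scripts to look and compute and a tool call to move; the robot and the scene stay as the last step left them, time stands still between calls to the robot, and variables do not carry over. Pictures are saved under pics/ and viewed, at most 10 in all, crops included, and the job is handed in when it is done.

Besides the shell and the picture viewer there is one more tool, called after "Emit:" as name(argument=value, ...), one argument or row to a line, values as JSON. step_arm: Moves the arm, as the interface text tells. Its arguments: {"type":"object","properties":{"targets":{"type":"string"},"claw":{"type":"number"}},"required":["targets"]}

```bash
mkdir -p pics; cat > h.py <<'E'
import numpy as np, cv2
from station import sense, cams, r
def cap(n,fn=None):
    s=sense(); c=cams.capture(n)
    if n=="wrist":
        T=np.array(c["tool_from_camera"]); R=np.array(s["ee_rot"]); c["rotation"]=R@T[:3,:3]; c["eye"]=R@T[:3,3]+np.array(s["tcp_pos"])
    c["f"]=240/np.tan(np.radians(c["vertical_fov"])/2)
    if fn: cv2.imwrite("pics/"+fn,c["frame"])
    return c
def ray(c,uv,z):
    d=np.array(c["rotation"])@np.array([(uv[0]-c["cx"])/c["f"],(uv[1]-c["cy"])/c["f"],1]); e=np.array(c["eye"])
    return e+d*(z-e[2])/d[2]
def proj(c,p):
    q=np.array(c["rotation"]).T@(np.array(p)-np.array(c["eye"])); return q[:2]/q[2]*c["f"]+[c["cx"],c["cy"]]
E
python3 - <<'E'
from h import *
for n in("scene","top"):
    c=cap(n,n+"0.png"); print(n,c["eye"],c["vertical_fov"],c["cx"],c["cy"],np.round(c["rotation"],3).tolist(),[k for k in c])
s=sense();print(s["tcp_pos"],np.round(s["ee_rot"],3).tolist(),s["time_s"])
E
```

```text
scene [1.59677536 0.07602394 0.90163636] 47.350753856393624 314.7691341741488 236.00042600823565 [[-0.091, 0.613, -0.785], [0.996, 0.057, -0.071], [0.001, -0.788, -0.615]] ['frame', 'vertical_fov', 'cx', 'cy', 'eye', 'rotation', 'f']
top [ 0.35254878 -0.01781849  1.31947091] 49.43964920005666 328.12280226693866 248.8101987332913 [[-0.027, -0.99, 0.139], [-1.0, 0.026, -0.012], [0.008, -0.14, -0.99]] ['frame', 'vertical_fov', 'cx', 'cy', 'eye', 'rotation', 'f']
[0.17184962 0.60035096 0.22158884] [[0.961, -0.275, -0.0], [-0.275, -0.961, -0.002], [0.0, 0.002, -1.0]] 0.1
```

View pics/top0.png

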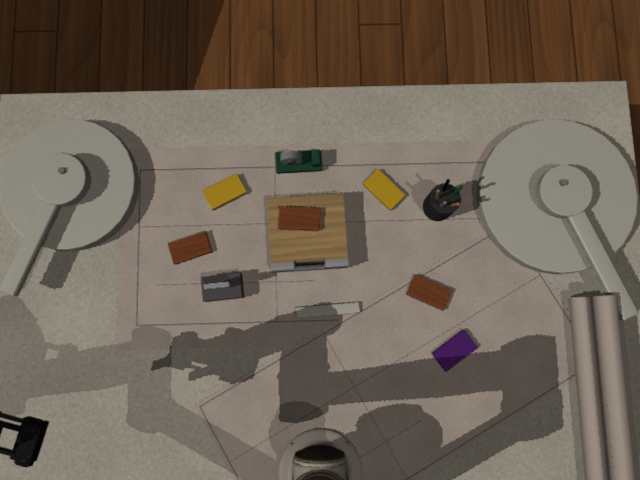

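View pics/scene0.png

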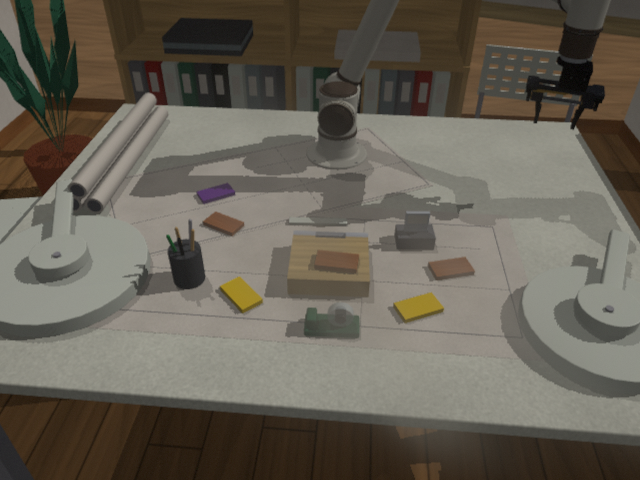

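The top view shows loose brown tiles at (190,247) and (429,292), with the base tile at (299,218) on the stand. The pocket is near (310,265), the rack and holder at (222,286), and the ruler at (328,310). The yellow and purple tiles are decoys.

```bash
python3 - <<'E'
from h import *
def tiles(c,cent,zs):
    hsv=cv2.cvtColor(c["frame"],cv2.COLOR_BGR2HSV)
    for (u,v),z in zip(cent,zs):
        w=hsv[v-22:v+22,u-30:u+30]
        m=(((w[...,0]<13)|(w[...,0]>172))&(w[...,1]>105)&(w[...,2]>40)).astype(np.uint8)
        cs,_=cv2.findContours(m,0,2); k=max(cs,key=cv2.contourArea)+np.array([u-30,v-22])
        P=np.array([ray(c,p[0],z)[:2] for p in k],np.float32)
        (a,s,t)=cv2.minAreaRect(P*1000); b=cv2.boxPoints((a,s,t)); e=max((b[1]-b[0],b[2]-b[1]),key=np.linalg.norm)
        print((u,v),np.round(a,1),np.round(s,1),"long axis deg",round(np.degrees(np.arctan2(e[1],e[0]))%180,1))
c=cap("top"); tiles(c,[(190,247),(429,292),(299,218)],[.014,.014,.064])
c=cap("scene"); tiles(c,[(451,268),(223,223),(337,261)],[.014,.014,.064])
c=cap("top")
a=cv2.resize(c["frame"][185:325,180:370],None,fx=4,fy=4,interpolation=2)
cv2.imwrite("pics/t1.png",a)
E
```

```text
(190, 247) [549.2 316.1] [56.3 99.8] long axis deg 107.4
(429, 292) [ 420.7 -283. ] [101.   56.1] long axis deg 64.7
(299, 218) [608.   36.2] [98.6 57.1] long axis deg 86.0Traceback (most recent call last):
  File "<stdin>", line 12, in <module>
  File "<stdin>", line 7, in tiles
ValueError: max() iterable argument is empty
```

```bash
python3 - <<'E'
from h import *
c=cap("top")
a=cv2.resize(c["frame"][185:325,180:370],None,fx=4,fy=4,interpolation=2)
cv2.imwrite("pics/t1.png",a)
for uv,z in(((222,286),.098),((222,275),.0),((243,275),.038),((202,277),.038),((203,300),.038),((243,297),.038),((204,287),.098),((229,283),.098),((268,197),.05),((344,194),.05),((347,266),.05),((270,269),.05),((328,310),.01)): print(uv,np.round(ray(c,uv,z),3))
E
```

```text
(222, 286) [0.443 0.218 0.098]
(222, 275) [0.478 0.237 0.   ]
(243, 275) [0.473 0.178 0.038]
(202, 277) [0.471 0.278 0.038]
(203, 300) [0.415 0.276 0.038]
(243, 297) [0.419 0.178 0.038]
(204, 287) [0.442 0.26  0.098]
(229, 283) [0.45  0.201 0.098]
(268, 197) [0.666 0.113 0.05 ]
(344, 194) [ 0.668 -0.077  0.05 ]
(347, 266) [ 0.488 -0.078  0.05 ]
(270, 269) [0.485 0.11  0.05 ]
(328, 310) [ 0.383 -0.029  0.01 ]
```

View pics/t1.png

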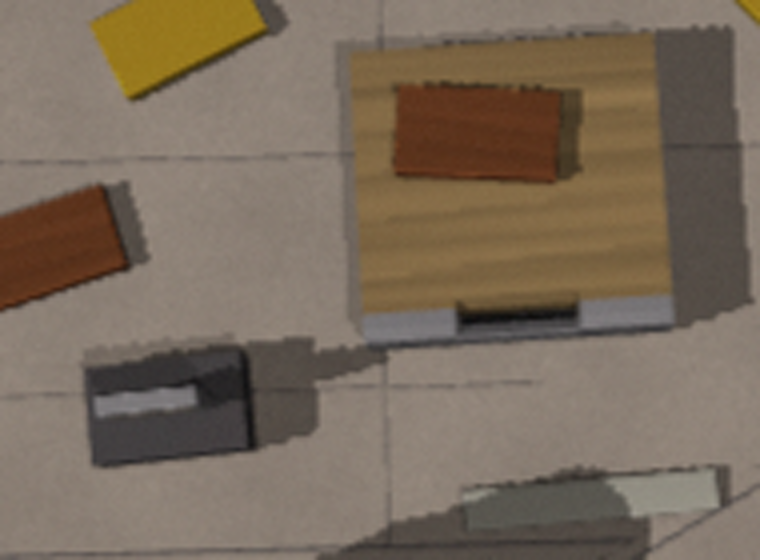

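The crop shows the pocket at about top pixel (309,264) and the holder's top edge running from (203,287) to (229,284). There is about 18 mm between the gripper body and the holder when I grasp tile A.

```bash
cat >> h.py <<'E'
def plan(p,longdeg):
    "tool y across long axis; nearest half-turn"
    s=sense(); R=np.array(s["ee_rot"]); y=np.degrees(np.arctan2(R[1,1],R[0,1]))
    d=(longdeg+90-y+90)%180-90; t=-np.radians(d)
    x=R@np.array([[np.cos(t),-np.sin(t),0],[np.sin(t),np.cos(t),0],[0,0,1]])
    print("turn",round(-d,2),"then shift cm",np.round(x.T@(np.array(p)-np.array(s["tcp_pos"]))*100,2),"t",s["time_s"])
def tile(c,z,zmin=0,near=None):
    "all brown rects at plane z: centre mm, size, long axis"
    hsv=cv2.cvtColor(c["frame"],cv2.COLOR_BGR2HSV)
    m=(((hsv[...,0]<13)|(hsv[...,0]>172))&(hsv[...,1]>105)&(hsv[...,2]>35)).astype(np.uint8)
    m=cv2.morphologyEx(m,cv2.MORPH_OPEN,np.ones((3,3)))
    for k in cv2.findContours(m,0,2)[0]:
        if cv2.contourArea(k)<300: continue
        P=np.array([ray(c,p[0],z)[:2] for p in k],np.float32)
        (a,s,t)=cv2.minAreaRect(P*1000); b=cv2.boxPoints((a,s,t)); e=max((b[1]-b[0],b[2]-b[1]),key=np.linalg.norm)
        print(np.round(a,1),np.round(s,1),"long",round(np.degrees(np.arctan2(e[1],e[0]))%180,1),"px",cv2.boundingRect(k))
E
python3 -c "
from h import *
plan([.549,.316,.2],107.4)"
```

```text
turn 56.62 then shift cm [ 38.43 -27.47   2.23] t 0.25
```

Emit:
step_arm(
  targets="0 0 0 7.07; 0 0 0 7.07; 0 0 0 7.07; 0 0 0 7.07; 0 0 0 7.07; 0 0 0 7.07; 0 0 0 7.07; 0 0 0 7.07",
  claw=8.7,
)

```text
time_s: 0.92
tcp_pos: [0.1719, 0.6007, 0.2224]
ee_rot: [[0.294, -0.956, -0.0], [-0.956, -0.294, -0.0], [0.0, 0.0, -1.0]]
wrist_force: [0.3, -0.3, 0.5]
gripper_width: 1.0
gripper_force: 0.0
```

```bash
python3 -c "
from h import *
plan([.549,.316,.2],107.4)"
```

```text
turn -0.28 then shift cm [ 38.45 -27.47   2.24] t 0.9167
```

Emit:
step_arm(
  targets="3.2 -2.29 0.18 0; 3.2 -2.29 0.18 0; 3.2 -2.29 0.18 0; 3.2 -2.29 0.18 0; 3.2 -2.29 0.18 0; 3.2 -2.29 0.18 0; 3.2 -2.29 0.18 0; 3.2 -2.29 0.18 0; 3.2 -2.29 0.18 0; 3.2 -2.29 0.18 0; 3.2 -2.29 0.18 0; 3.2 -2.29 0.18 0",
)

```text
time_s: 1.92
tcp_pos: [0.5506, 0.3156, 0.2008]
ee_rot: [[0.3, -0.954, -0.0], [-0.954, -0.3, 0.0], [-0.0, 0.0, -1.0]]
wrist_force: [0.8, -0.2, 0.2]
gripper_width: 1.001
gripper_force: 0.0
```

Emit:
step_arm(
  targets="0 0 0 0; 0 0 0 0; 0 0 0 0",
)

```text
time_s: 2.17
tcp_pos: [0.5492, 0.3168, 0.2006]
ee_rot: [[0.299, -0.954, -0.001], [-0.954, -0.299, -0.0], [0.0, 0.001, -1.0]]
wrist_force: [0.1, 0.1, 0.6]
gripper_width: 1.0
gripper_force: 0.0
```

```bash
python3 -c "
from h import *
c=cap('wrist','w1.png'); tile(c,.014); print(np.round(c['eye'],3),np.round(c['rotation'],2).tolist())
plan([.549,.316,.2],107.4)"
```

```text
[552.2 315.7] [55.3 98.7] long 107.7 px (283, 151, 69, 119)
[0.569 0.252 0.363] [[-0.95, -0.29, -0.07], [-0.3, 0.92, 0.24], [0.0, 0.25, -0.97]]
turn 0.1 then shift cm [0.14 0.02 0.09] t 2.2167
```

View pics/w1.png

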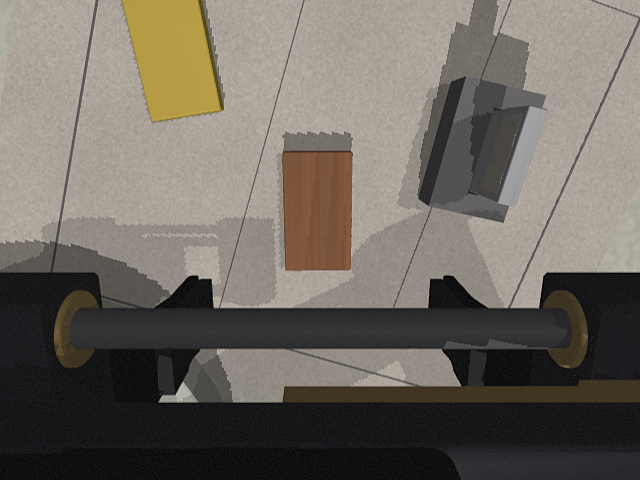

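The wrist view shows tile A at columns 283–352 and rows 151–270, between the fingers. It agrees with the top view within 3 mm. The rack is at the upper right and clear.

Emit:
step_arm(
  targets="0.1 -0.1 3 0; 0 0 3 0; 0 0 3 0; 0 0 3 0; 0 0 3 0; 0 0 1.5 0; 0 0 1.5 0; 0 0 1 0; 0 0 0.6 0; 0 0 0 0; 0 0 0 0",
)

```text
time_s: 3.13
tcp_pos: [0.5506, 0.3172, 0.0056]
ee_rot: [[0.301, -0.954, 0.001], [-0.954, -0.301, 0.001], [-0.0, -0.001, -1.0]]
wrist_force: [0.1, 0.4, 0.8]
gripper_width: 1.0
gripper_force: 0.0
```

Emit:
step_arm(
  targets="0 0 0 0; 0 0 0 0; 0 0 0 0; 0 0 0 0; 0 0 0 0; 0 0 0 0",
  claw=4.5,
)

```text
time_s: 3.63
tcp_pos: [0.5509, 0.3165, 0.0053]
ee_rot: [[0.3, -0.954, 0.001], [-0.954, -0.3, 0.001], [-0.0, -0.001, -1.0]]
wrist_force: [-0.5, 0.8, 1.4]
gripper_width: 0.64
gripper_force: 30.0
```

Emit:
step_arm(
  targets="0 0 -1 0; 0 0 -2 0; 0 0 -3.5 0; 0 0 -3.5 0; 0 0 -3.5 0; 0 0 -2 0; 0 0 0 0; 0 0 0 0",
)

```text
time_s: 4.3
tcp_pos: [0.5508, 0.3167, 0.1619]
ee_rot: [[0.3, -0.954, 0.002], [-0.954, -0.3, 0.003], [-0.002, -0.003, -1.0]]
wrist_force: [0.2, -0.5, -2.3]
gripper_width: 0.638
gripper_force: 30.0
```

```bash
python3 -c "
from h import *
s=sense(); print(s['tcp_pos'],s['gripper_width'],s['wrist_force'])
c=cap('wrist','w2.png'); tile(c,s['tcp_pos'][2]+.0087)
c=cap('top','t2.png'); tile(c,s['tcp_pos'][2]+.0087);tile(c,.064)
plan([.608,.0362,.16],86)"
```

```text
[0.55079392 0.31674521 0.16191905] 0.6383748166140342 [ 0.21203124 -0.52945329 -2.348367  ]
[543.5 339.4] [55. 16.] long 17.6 px (251, 349, 140, 37)
[558.6 291.3] [55.1 49.2] long 17.5 px (244, 178, 154, 130)
[ 412.6 -251.1] [88.6 49.3] long 64.7 px (407, 275, 44, 35)
[556.9 283.6] [56.4 33.8] long 16.8 px (176, 221, 21, 26)
[586.2  32.4] [89.  51.2] long 86.3 px (279, 206, 40, 24)
[ 418.2 -272.7] [96.8 53.9] long 64.7 px (407, 275, 44, 35)
[575.9 311.5] [61.7 36.9] long 16.8 px (176, 221, 21, 26)
[607.9  37. ] [97.2 55.9] long 86.3 px (279, 206, 40, 24)
turn 21.44 then shift cm [27.47 -7.77 -0.1 ] t 4.4
```

View pics/w2.png

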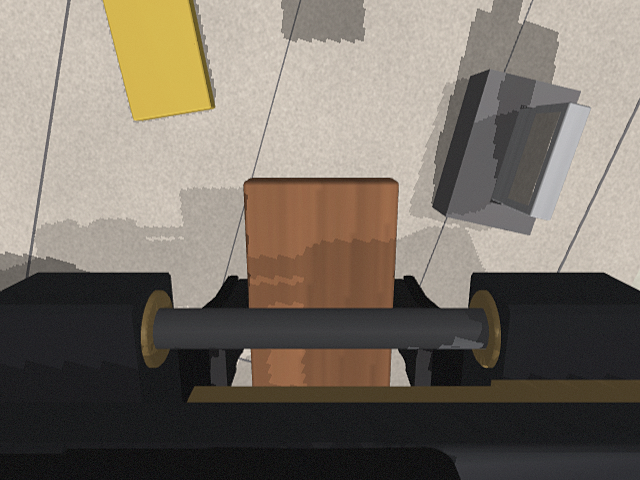

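The held tile's far edge is at row 178, so its centre is about 1 mm from the TCP along tool x. Next I'll stop short of the base tile and measure it from close by.

Emit:
step_arm(
  targets="0 0 0 7.15; 0 0 0 7.15; 0 0 0 7.15; 2 -1 0 0; 3 -1.5 0 0; 3 -1.5 0 0; 3 -1.5 0 0; 2.5 -1.2 0 0; 1.5 -1 0 0; 0 0 0 0; 0 0 0 0; 0 0 0 0",
)

```text
time_s: 5.4
tcp_pos: [0.6162, 0.1615, 0.1585]
ee_rot: [[-0.07, -0.998, -0.003], [-0.998, 0.07, -0.001], [0.001, 0.003, -1.0]]
wrist_force: [0.3, 0.3, -0.5]
gripper_width: 0.639
gripper_force: 30.0
```

```bash
python3 -c "
from h import *
s=sense(); print(s['tcp_pos'])
c=cap('wrist','w3.png'); tile(c,.064);
plan([.608,.0362,.16],86)
print(proj(c,[.608,.0362,.064]))"
```

```text
[0.61621927 0.16145177 0.15845438]
[621.8 246.6] [26.7 91.9] long 175.9 px (252, 349, 139, 37)
[616.2 162.6] [82.3 92.1] long 176.0 px (244, 178, 154, 130)
[611.7  55.7] [59.6 55.3] long 86.0 px (264, 0, 103, 116)
turn 0.06 then shift cm [12.6  -0.05 -0.1 ] t 5.45
[319.44894547  20.44261381]
```

View pics/w3.png

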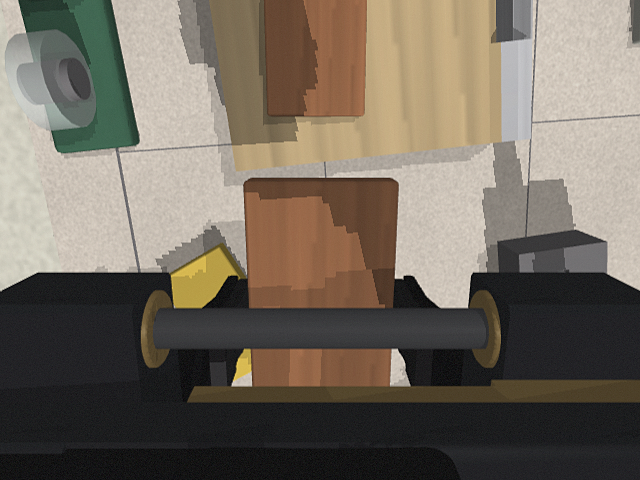

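The base tile's near end is at row 116. Combining the wrist and top estimates gives a base centre near (609, 36) mm.

```bash
python3 -c "
from h import *
plan([.6092,.0372,.074],86.1)"
```

```text
turn -0.04 then shift cm [12.49 -0.16  8.5 ] t 5.45
```

Emit:
step_arm(
  targets="3 0 0 0; 3 0 0 0; 3 0 0 0; 2.5 0 0 0; 1 -0.16 2 0; 0 0 3 0; 0 0 2 0; 0 0 1 0; 0 0 0.5 0; 0 0 0 0; 0 0 0 0; 0 0 0 0",
)

```text
time_s: 6.45
tcp_pos: [0.611, 0.0373, 0.0765]
ee_rot: [[-0.068, -0.998, 0.003], [-0.998, 0.068, 0.001], [-0.001, -0.003, -1.0]]
wrist_force: [0.4, 0.5, -0.9]
gripper_width: 0.634
gripper_force: 30.0
```

```bash
python3 -c "
from h import *
s=sense(); print(s['wrist_force']); plan([.6092,.0372,.0697],86.1)"
```

```text
[ 0.37137854  0.46446405 -0.88692126]
turn -0.02 then shift cm [0.02 0.18 0.68] t 6.45
```

Emit:
step_arm(
  targets="0 0.16 0.2 0; 0 0 0.2 0; 0 0 0.1 0; 0 0 0 0; 0 0 0 0; 0 0 0 0",
)

```text
time_s: 6.95
tcp_pos: [0.6084, 0.0367, 0.07]
ee_rot: [[-0.07, -0.998, 0.0], [-0.998, 0.07, -0.0], [-0.0, -0.0, -1.0]]
wrist_force: [-0.6, 0.1, -0.9]
gripper_width: 0.64
gripper_force: 30.0
```

Emit:
step_arm(
  targets="0 0 0.06 0; 0 0 0 0; 0 0 0 0",
)

```text
time_s: 7.2
tcp_pos: [0.6083, 0.0367, 0.0693]
ee_rot: [[-0.07, -0.998, 0.0], [-0.998, 0.07, 0.0], [-0.0, -0.0, -1.0]]
wrist_force: [0.1, -0.1, -1.4]
gripper_width: 0.639
gripper_force: 30.0
```

Emit:
step_arm(
  targets="0 0 0 0; 0 0 0 0; 0 0 0 0; 0 0 0 0",
  claw=7,
)

```text
time_s: 7.53
tcp_pos: [0.6084, 0.0367, 0.0695]
ee_rot: [[-0.069, -0.998, 0.0], [-0.998, 0.069, 0.0], [-0.0, -0.0, -1.0]]
wrist_force: [0.1, -0.3, -1.0]
gripper_width: 0.788
gripper_force: 0.0
```

Emit:
step_arm(
  targets="0 0 0.5 0; 0 0 0.5 0; 0 0 0.3 0; 0 0 0 0; 0 0 0 0",
)

```text
time_s: 7.95
tcp_pos: [0.6081, 0.0366, 0.0558]
ee_rot: [[-0.069, -0.998, -0.001], [-0.998, 0.069, -0.0], [0.0, 0.001, -1.0]]
wrist_force: [0.1, -0.4, 0.4]
gripper_width: 0.801
gripper_force: 0.0
```

Emit:
step_arm(
  targets="0 0 0 0; 0 0 0 0; 0 0 0 0; 0 0 0 0; 0 0 0 0",
  claw=5,
)

```text
time_s: 8.37
tcp_pos: [0.6087, 0.0368, 0.0566]
ee_rot: [[-0.069, -0.998, 0.001], [-0.998, 0.069, 0.0], [-0.0, -0.001, -1.0]]
wrist_force: [0.4, -0.4, -0.4]
gripper_width: 0.64
gripper_force: 30.0
```

Emit:
step_arm(
  targets="0 0 0 0; 0 0 0 0; 0 0 0 0; 0 0 0 0; 0 0 -1 0; 0 0 -2 0; 0 0 -3 0; 0 0 -3 0; 0 0 -2 0; 0 0 0 0; 0 0 0 0; 0 0 0 0",
  claw=8.7,
)

```text
time_s: 9.37
tcp_pos: [0.6076, 0.0367, 0.1661]
ee_rot: [[-0.07, -0.998, -0.001], [-0.998, 0.07, 0.0], [-0.0, 0.001, -1.0]]
wrist_force: [-0.1, -0.1, -0.7]
gripper_width: 0.997
gripper_force: 0.0
```

```bash
python3 -c "
from h import *
plan([.421,-.283,.17],64.7)"
```

```text
turn 21.3 then shift cm [36.88  3.21 -0.38] t 9.3667
```

Emit:
step_arm(
  targets="0 0 0 7.1; 0 0 0 7.1; 0 0 0 7.1; 3 0.3 -0.1 0; 3.7 0.3 -0.1 0; 3.7 0.3 -0.1 0; 3.7 0.3 -0.1 0; 3.7 0.3 0 0; 3.7 0.3 0 0; 3.7 0.3 0 0; 3.7 0.3 0 0; 3.7 0.3 0 0",
)

```text
time_s: 10.37
tcp_pos: [0.4426, -0.2476, 0.1692]
ee_rot: [[-0.427, -0.904, -0.003], [-0.904, 0.427, 0.001], [0.001, 0.003, -1.0]]
wrist_force: [0.7, -1.0, -1.2]
gripper_width: 1.0
gripper_force: 0.0
```

Emit:
step_arm(
  targets="2 0.3 0 0; 1.9 0.2 0 0; 0 0 0 0; 0 0 0 0; 0 0 0 0",
)

```text
time_s: 10.78
tcp_pos: [0.4233, -0.2793, 0.1696]
ee_rot: [[-0.427, -0.904, -0.002], [-0.904, 0.427, 0.001], [0.0, 0.002, -1.0]]
wrist_force: [-0.6, 0.0, -0.2]
gripper_width: 0.996
gripper_force: 0.0
```

```bash
python3 -c "
from h import *
c=cap('wrist','w4.png'); tile(c,.014)
c=cap('top','t3.png'); tile(c,.078);tile(c,.014)
plan([.422,-.283,.006],64.7)"
```

```text
[ 422.7 -285.1] [98.4 55.3] long 64.7 px (281, 148, 76, 130)
[605.3  37.1] [98.3 59.1] long 86.2 px (278, 206, 42, 25)
[618.3  39.9] [103.4  62.1] long 86.2 px (278, 206, 42, 25)
turn 0.09 then shift cm [ 0.45 -0.02 16.39] t 10.8833
```

Emit:
step_arm(
  targets="0.5 0 3 0; 0 0 3 0; 0 0 3 0; 0 0 3 0; 0 0 2 0; 0 0 1 0; 0 0 0.8 0; 0 0 0.6 0; 0 0 0 0; 0 0 0 0; 0 0 0 0",
)

```text
time_s: 11.8
tcp_pos: [0.4223, -0.2844, 0.0074]
ee_rot: [[-0.427, -0.904, 0.002], [-0.904, 0.427, -0.001], [-0.0, -0.002, -1.0]]
wrist_force: [-0.3, 0.8, -0.1]
gripper_width: 1.004
gripper_force: 0.0
```

Emit:
step_arm(
  targets="0 0 0 0; 0 0 0 0; 0 0 0 0; 0 0 0 0; 0 0 0 0; 0 0 0 0",
  claw=4.5,
)

```text
time_s: 12.3
tcp_pos: [0.4215, -0.2843, 0.0065]
ee_rot: [[-0.427, -0.904, 0.0], [-0.904, 0.427, -0.0], [-0.0, -0.0, -1.0]]
wrist_force: [-0.7, 0.6, 1.9]
gripper_width: 0.639
gripper_force: 30.0
```

Emit:
step_arm(
  targets="0 0 -1 0; 0 0 -2 0; 0 0 -3.5 0; 0 0 -3.5 0; 0 0 -3.5 0; 0 0 -2 0; 0 0 -1 0; 0 0 0 0; 0 0 0 0",
)

```text
time_s: 13.05
tcp_pos: [0.4206, -0.2837, 0.1707]
ee_rot: [[-0.428, -0.904, -0.001], [-0.904, 0.428, 0.001], [-0.001, 0.001, -1.0]]
wrist_force: [0.1, -0.3, -2.3]
gripper_width: 0.64
gripper_force: 30.0
```

```bash
python3 -c "
from h import *
s=sense(); R=np.array(s['ee_rot']);print(np.degrees(np.arctan2(R[0,0],-R[1,0])))
c=cap('wrist','w5.png'); tile(c,s['tcp_pos'][2]+.0087)
plan([.607,.0362,.17],86)"
```

```text
-25.3157080827122
[ 431.  -262.2] [16.  54.4] long 154.7 px (252, 349, 139, 37)
[ 395.6 -288.9] [11.  14.4] long 146.1 px (355, 259, 39, 31)
[ 416.4 -300.8] [30.7 48.4] long 154.7 px (247, 229, 130, 79)
[ 386.9 -301.1] [17.4  7.7] long 66.5 px (374, 212, 22, 47)
[ 393.5 -315.5] [20.3  6.9] long 61.1 px (341, 180, 23, 56)
[ 412.5 -322. ] [25.4 15.5] long 64.7 px (275, 179, 44, 70)
turn -21.32 then shift cm [-3.320e+01 -1.641e+01 -3.000e-02] t 13.1
```

Emit:
step_arm(
  targets="0 0 0 -7.1; 0 0 0 -7.1; 0 0 0 -7.1; -2 -1 0 0; -3.3 -1.6 0 0; -3.3 -1.6 0 0; -3.3 -1.6 0 0; -3.3 -1.6 0 0; -3.3 -1.6 0 0; -3.3 -1.6 0 0; -3.3 -1.6 0 0; -3.3 -1.6 0 0",
)

```text
time_s: 14.1
tcp_pos: [0.578, -0.0089, 0.1685]
ee_rot: [[-0.069, -0.998, -0.005], [-0.998, 0.069, -0.001], [0.001, 0.005, -1.0]]
wrist_force: [0.3, -0.6, -1.5]
gripper_width: 0.636
gripper_force: 30.0
```

Emit:
step_arm(
  targets="-2.5 -1.6 0 0; -1.5 -1 0 0; 0 0 0 0; 0 0 0 0; 0 0 0 0",
)

```text
time_s: 14.52
tcp_pos: [0.6061, 0.0271, 0.1692]
ee_rot: [[-0.07, -0.998, -0.005], [-0.998, 0.07, -0.001], [0.001, 0.004, -1.0]]
wrist_force: [-0.5, -0.0, -0.6]
gripper_width: 0.64
gripper_force: 30.0
```

```bash
python3 -c "
from h import *
plan([.6085,.0367,.090],86)"
```

```text
turn -0.0 then shift cm [-0.98 -0.21  7.91] t 14.5167
```

Emit:
step_arm(
  targets="-0.9 -0.2 2 0; 0 0 2.5 0; 0 0 2 0; 0 0 1 0; 0 0 0.4 0; 0 0 0 0; 0 0 0 0; 0 0 0 0; 0 0 0 0",
)

```text
time_s: 15.27
tcp_pos: [0.6109, 0.0365, 0.0938]
ee_rot: [[-0.07, -0.998, 0.003], [-0.998, 0.07, 0.001], [-0.001, -0.003, -1.0]]
wrist_force: [-0.3, -0.5, -2.3]
gripper_width: 0.641
gripper_force: 30.0
```

```bash
python3 -c "
from h import *
plan([.6085,.0367,.0845],86)"
```

```text
turn 0.01 then shift cm [0.   0.24 0.93] t 15.2667
```

Emit:
step_arm(
  targets="0 0.2 0.3 0; 0 0 0.2 0; 0 0 0.15 0; 0 0 0 0; 0 0 0 0; 0 0 0 0; 0 0 0 0",
)

```text
time_s: 15.85
tcp_pos: [0.6082, 0.0366, 0.0859]
ee_rot: [[-0.069, -0.998, 0.0], [-0.998, 0.069, 0.0], [-0.0, -0.0, -1.0]]
wrist_force: [-0.6, 0.8, -0.7]
gripper_width: 0.639
gripper_force: 30.0
```

```bash
python3 -c "
from h import *
plan([.6085,.0367,.0845],86)"
```

```text
turn 0.02 then shift cm [-0.01 -0.03  0.14] t 15.85
```

Emit:
step_arm(
  targets="0 0 0.08 0; 0 0 0.07 0; 0 0 0 0; 0 0 0 0; 0 0 0 0",
)

```text
time_s: 16.27
tcp_pos: [0.6082, 0.0367, 0.0845]
ee_rot: [[-0.069, -0.998, 0.0], [-0.998, 0.069, 0.0], [-0.0, -0.0, -1.0]]
wrist_force: [-0.5, -0.0, 0.5]
gripper_width: 0.637
gripper_force: 30.0
```

Emit:
step_arm(
  targets="0 0 0 0; 0 0 0 0; 0 0 0 0; 0 0 0 0; 0 0 0 0",
  claw=7.5,
)

```text
time_s: 16.68
tcp_pos: [0.6081, 0.0366, 0.0844]
ee_rot: [[-0.069, -0.998, 0.0], [-0.998, 0.069, 0.0], [-0.0, -0.0, -1.0]]
wrist_force: [0.1, -0.1, -0.4]
gripper_width: 0.848
gripper_force: 0.0
```

Emit:
step_arm(
  targets="0 0 0.8 0; 0 0 0.8 0; 0 0 0.7 0; 0 0 0.4 0; 0 0 0 0; 0 0 0 0; 0 0 0 0",
)

```text
time_s: 17.27
tcp_pos: [0.6083, 0.0367, 0.0575]
ee_rot: [[-0.069, -0.998, 0.0], [-0.998, 0.069, -0.0], [0.0, -0.0, -1.0]]
wrist_force: [0.2, -0.2, 0.3]
gripper_width: 0.863
gripper_force: 0.0
```

Emit:
step_arm(
  targets="0 0 0 0; 0 0 0 0; 0 0 0 0; 0 0 0 0; 0 0 0 0; 0 0 0 0",
  claw=5,
)

```text
time_s: 17.77
tcp_pos: [0.6083, 0.0367, 0.0576]
ee_rot: [[-0.069, -0.998, 0.001], [-0.998, 0.069, 0.0], [-0.0, -0.001, -1.0]]
wrist_force: [-0.7, -0.3, 1.0]
gripper_width: 0.646
gripper_force: 30.0
```

Emit:
step_arm(
  targets="0 0 0 0; 0 0 0 0; 0 0 0 0; 0 0 0 0; 0 0 0 0; 0 0 -1 0; 0 0 -2 0; 0 0 -3 0; 0 0 -3 0; 0 0 -3 0; 0 0 -1 0; 0 0 0 0",
  claw=8.7,
)

```text
time_s: 18.77
tcp_pos: [0.6101, 0.037, 0.192]
ee_rot: [[-0.069, -0.998, 0.008], [-0.998, 0.069, 0.002], [-0.002, -0.008, -1.0]]
wrist_force: [-1.6, 0.6, 0.5]
gripper_width: 1.003
gripper_force: 0.0
```

```bash
python3 -c "
from h import *
c=cap('top','t4.png'); tile(c,.092)
plan([.444,.231,.2],97.7)"
```

```text
turn -11.69 then shift cm [-21.44  13.71  -1.11] t 18.8167
```

Emit:
step_arm(
  targets="-2.2 1.9 -0.3 0; -2.2 1.9 -0.2 0; -2.2 1.9 0 0; -2.2 1.9 0 0; 0 0 0 0; 0 0 0 0; 0 0 0 0",
)

```text
time_s: 19.4
tcp_pos: [0.5379, 0.1295, 0.1912]
ee_rot: [[-0.069, -0.998, -0.002], [-0.998, 0.069, -0.001], [0.001, 0.002, -1.0]]
wrist_force: [0.8, 0.3, 0.4]
gripper_width: 0.998
gripper_force: 0.0
```

```bash
python3 -c "
from h import *
c=cap('wrist','w6.png'); tile(c,.092)
c=cap('top','t4.png'); tile(c,.092)
c=cap('scene','s4.png')
plan([.444,.231,.2],97.7)"
```

```text
[605.  37.] [98.5 61.4] long 86.0 px (135, 0, 115, 181)
[603.1  37.4] [96.2 61. ] long 88.5 px (278, 205, 41, 26)
turn -11.76 then shift cm [-11.38   8.01  -0.83] t 19.55
```

View pics/w6.png

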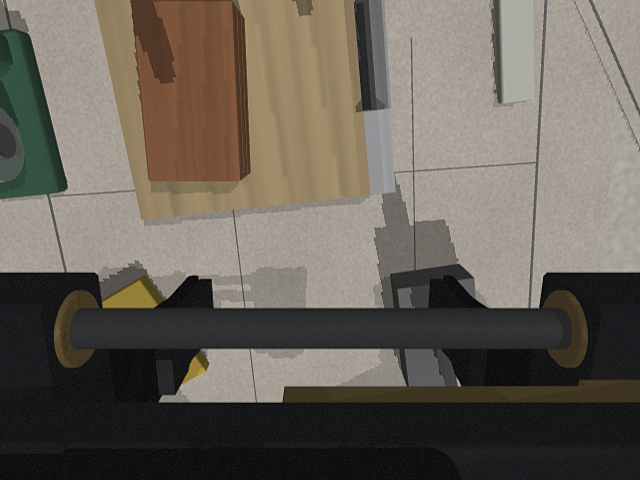

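The pile is square: its edges are parallel and the end faces line up at row 180. The pocket's left end is at row 110, columns 356–388. The stand's side edge runs from (142,218) to (394,191).

```bash
python3 - <<'E'
from h import *
c=cap("wrist")
f=cv2.resize(c["frame"][0:230,120:440],None,fx=2.4,fy=2.4,interpolation=cv2.INTER_CUBIC); cv2.imwrite("pics/w7.png",f)
for uv in((142,218),(394,191),(384,0),(356,111),(388,109),(346,0),(370,196)): print("wrist",uv,np.round(ray(c,uv,.05)*1000,1))
c=cap("top")
for uv in((294.2,264.3),(324.7,261.8),(294.5,261),(324.5,258.5),(294.3,268),(324.7,265)): print("top",uv,np.round(ray(c,uv,.05)*1000,1))
a=cv2.resize(c["frame"][250:280,260:355],None,fx=8,fy=8,interpolation=cv2.INTER_CUBIC); b=cv2.resize(c["frame"][270:305,192:252],None,fx=8,fy=8,interpolation=cv2.INTER_CUBIC)
o=np.zeros((530,770,3),np.uint8); o[:240,:760]=a; o[245:525,:480]=b; cv2.imwrite("pics/t5.png",o)
E
```

```text
wrist (142, 218) [666.2 113.6  50. ]
wrist (394, 191) [484.9 106.9  50. ]
wrist (384, 0) [487.7 -15.8  50. ]
wrist (356, 111) [509.   50.8  50. ]
wrist (388, 109) [487.3  51.   50. ]
wrist (346, 0) [511.9 -17.6  50. ]
wrist (370, 196) [502.  109.3  50. ]
top (294.2, 264.3) [495.1  50.7  50. ]
top (324.7, 261.8) [499.3 -24.1  50. ]
top (294.5, 261) [503.3  49.8  50. ]
top (324.5, 258.5) [507.5 -23.8  50. ]
top (294.3, 268) [486.   50.6  50. ]
top (324.7, 265) [491.4 -23.9  50. ]
```

View pics/w7.png

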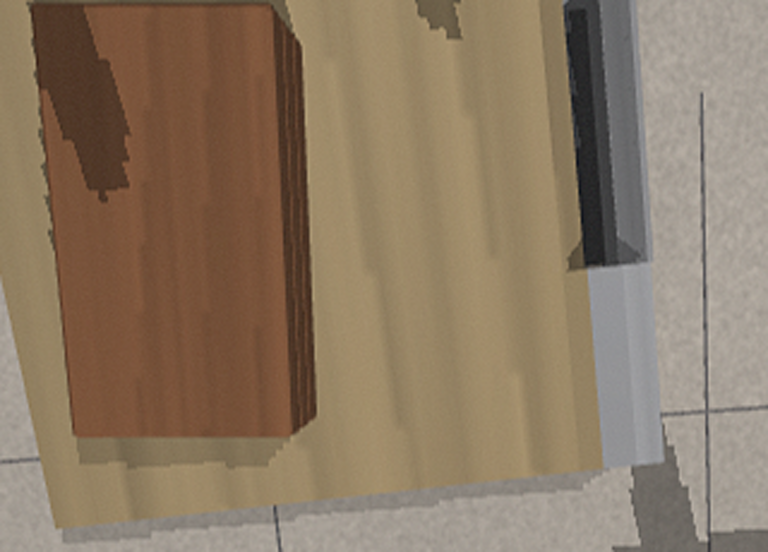

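View pics/t5.png

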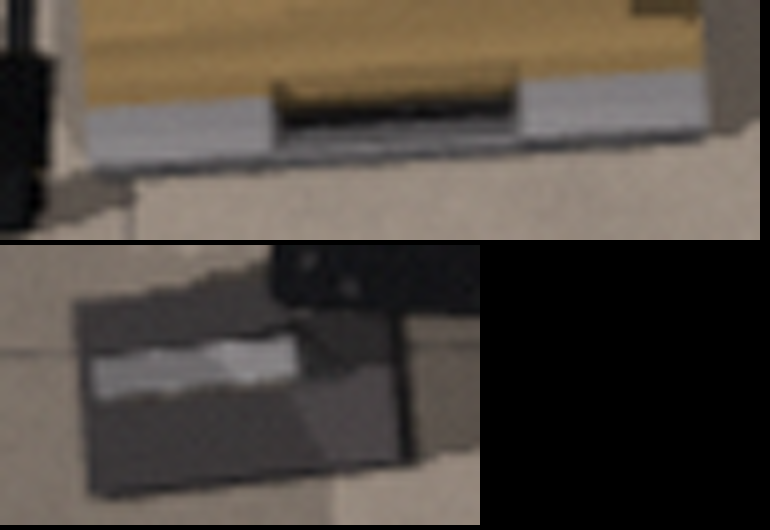

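The top crop puts the pocket ends at columns 294 and 325, so the slot is near (498, 13) mm with the lip direction about 92°. The rack edge gives about 94.5°. I'll move to +y of the rack to measure the holder closely.

```bash
python3 -c "
from h import *
plan([.446,.325,.2],94.4)"
```

```text
turn -8.46 then shift cm [-20.26   7.73  -0.81] t 19.65
```

Emit:
step_arm(
  targets="0 0 0 -4.2; 0 0 0 -4.2; -3 1.1 0 0; -3.5 1.3 -0.2 0; -3.5 1.3 -0.2 0; -3.5 1.3 -0.2 0; -3.5 1.3 -0.2 0; -3.2 1.4 0 0; 0 0 0 0; 0 0 0 0; 0 0 0 0",
)

```text
time_s: 20.57
tcp_pos: [0.4462, 0.3248, 0.2001]
ee_rot: [[0.077, -0.997, -0.0], [-0.997, -0.077, -0.001], [0.001, 0.0, -1.0]]
wrist_force: [0.3, -0.3, 0.2]
gripper_width: 1.002
gripper_force: 0.0
```

```bash
python3 -c "
from h import *
print(sense()['tcp_pos'])
c=cap('wrist','w8.png')
for z in(.098,.038): print(z,proj(c,[.445,.229,z]))"
```

```text
[0.4461807  0.32477106 0.20010536]
0.098 [335.2652874   80.50641659]
0.038 [332.46352731  89.79451257]
```

View pics/w8.png

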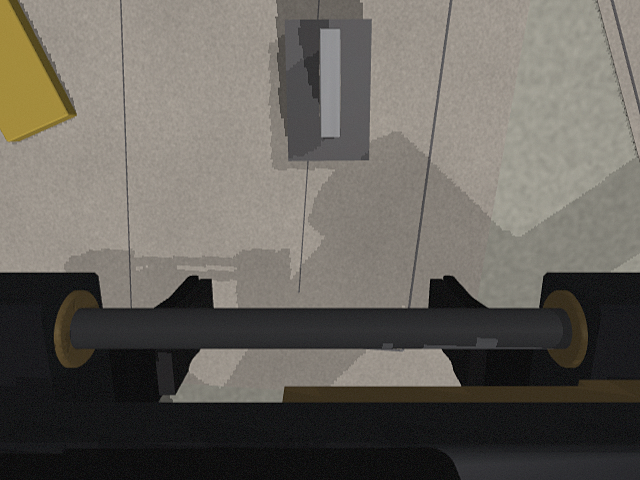

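The holder's top face is at columns 320–340 and rows 28–137, nearly aligned with the tool. The rack is at columns 285–371.

```bash
python3 - <<'E'
from h import *
c=cap("wrist"); f=c["frame"]; g=cv2.cvtColor(f,cv2.COLOR_BGR2GRAY).astype(int)
h=f[15:165,280:380]; m=((g[15:165,280:380]>130)).astype(np.uint8)
k=max(cv2.findContours(m,0,2)[0],key=cv2.contourArea)+np.array([280,15])
print(cv2.boundingRect(k),g[80,300:360:3])
P=np.array([ray(c,p[0],.098)[:2]*1000 for p in k],np.float32); (a,s,t)=cv2.minAreaRect(P); b=cv2.boxPoints((a,s,t)); e=max((b[1]-b[0],b[2]-b[1]),key=np.linalg.norm)
print(a,s,np.degrees(np.arctan2(e[1],e[0]))%180)
plan([a[0]/1000-.001,a[1]/1000,.2],np.degrees(np.arctan2(e[1],e[0])))
E
```

```text
(321, 30, 19, 108) [ 78  77  79  49  50  51  49 138 145 146 147 148 147 146  91  91  89  90
  92  91]
(448.0738525390625, 231.22372436523438) (10.582317352294922, 58.733604431152344) 94.96802
turn -0.65 then shift cm [9.25 0.75 0.02] t 20.6667
```

Emit:
step_arm(
  targets="2 0.15 0 -0.65; 3 0.2 0 0; 2.5 0.2 0 0; 1.75 0.2 0 0; 0 0 2.5 0; 0 0 3 0; 0 0 3 0; 0 0 2.5 0; 0 0 1.5 0; 0 0 0.8 0; 0 0 0 0; 0 0 0 0",
  claw=5,
)

```text
time_s: 21.67
tcp_pos: [0.4472, 0.2322, 0.0678]
ee_rot: [[0.088, -0.996, 0.001], [-0.996, -0.088, 0.0], [-0.0, -0.001, -1.0]]
wrist_force: [0.4, -0.0, 0.0]
gripper_width: 0.576
gripper_force: 0.0
```

```bash
python3 -c "
from h import *
plan([.447,.231,.062],94.9)"
```

```text
turn 0.14 then shift cm [0.12 0.03 0.58] t 21.6667
```

Emit:
step_arm(
  targets="0.1 0 0.3 0; 0 0 0.25 0; 0 0 0 0; 0 0 0 0; 0 0 0 0",
)

```text
time_s: 22.08
tcp_pos: [0.4468, 0.2316, 0.0623]
ee_rot: [[0.088, -0.996, 0.001], [-0.996, -0.088, 0.001], [-0.001, -0.001, -1.0]]
wrist_force: [0.3, 0.0, -0.4]
gripper_width: 0.575
gripper_force: 0.0
```

Emit:
step_arm(
  targets="0 0 0 0; 0 0 0 0; 0 0 0 0; 0 0 0 0; 0 0 0 0; 0 0 0 0; 0 0 0 0; 0 0 0 0",
  claw=0.2,
)

```text
time_s: 22.75
tcp_pos: [0.4468, 0.2314, 0.0618]
ee_rot: [[0.088, -0.996, 0.0], [-0.996, -0.088, 0.0], [-0.0, -0.0, -1.0]]
wrist_force: [0.6, -0.6, -0.7]
gripper_width: 0.134
gripper_force: 30.0
```

Emit:
step_arm(
  targets="0 0 -0.5 0; 0 0 -1 0; 0 0 -2 0; 0 0 -2.5 0; 0 0 -2 0; 0 0 -0.5 0; 0 0 0 0; 0 0 0 0; 0 0 0 0",
)

```text
time_s: 23.5
tcp_pos: [0.4457, 0.2306, 0.1455]
ee_rot: [[0.088, -0.996, -0.002], [-0.996, -0.088, -0.002], [0.002, 0.003, -1.0]]
wrist_force: [1.2, 0.1, -1.1]
gripper_width: 0.134
gripper_force: 30.0
```

```bash
python3 -c "
from h import *
s=sense();print(s['gripper_width'],s['gripper_force'])
plan([.4975,.11,.142],92)"
```

```text
0.1341906583323617 30.00219525056309
turn 3.04 then shift cm [12.24 -4.76  0.36] t 23.5
```

Next I'll stop short of the pocket, at y=0.11, and measure its left end by image code.

Emit:
step_arm(
  targets="0 0 0 3; 2 -0.8 0 0; 3 -1.2 0 0; 3 -1.2 0 0; 2.5 -1 0 0; 1.7 -0.56 0 0; 0 0 0 0; 0 0 0 0; 0 0 0 0",
)

```text
time_s: 24.25
tcp_pos: [0.4981, 0.1113, 0.1459]
ee_rot: [[0.036, -0.999, -0.002], [-0.999, -0.036, -0.001], [0.001, 0.002, -1.0]]
wrist_force: [0.3, 0.6, -0.8]
gripper_width: 0.136
gripper_force: 30.0
```

```bash
python3 - <<'E'
from h import *
s=sense();print(s['tcp_pos'])
c=cap("wrist","w9.png"); g=cv2.cvtColor(c["frame"],cv2.COLOR_BGR2HSV)
e=proj(c,[.4975,.013,.05]); print("slot centre px",e)
for yy in(.08,.04,.02,.0,-.015):
    print("y",yy)
    xs=np.arange(.478,.520,.0015); uv=[proj(c,[x,yy,.05]).round().astype(int) for x in xs]
    print([(round(x*1000),int(g[v,u,1]),int(g[v,u,2])) for x,(u,v) in zip(xs,uv) if 0<=v<480 and 0<=u<640])
print("end scan x=.4985 ")
print([(round(y*1000),*(int(t) for t in g[v,u,1:])) for y in np.arange(.04,.062,.0015) for u,v in [proj(c,[.4985,y,.05]).round().astype(int)]])
print([(round(y*1000),*(int(t) for t in g[v,u,1:])) for y in np.arange(-.038,-.015,.0015) for u,v in [proj(c,[.500,y,.05]).round().astype(int)] if v>=0])
E
```

```text
[0.49805326 0.11125559 0.14593854]
slot centre px [327.61479842  74.09440848]
y 0.08
[(478, 25, 214), (480, 25, 215), (481, 20, 219), (482, 27, 207), (484, 26, 220), (486, 5, 195), (487, 4, 193), (488, 4, 192), (490, 4, 195), (492, 6, 199), (493, 5, 187), (494, 5, 187), (496, 5, 187), (498, 5, 187), (499, 4, 185), (500, 8, 189), (502, 13, 193), (504, 87, 188), (505, 85, 187), (506, 84, 186), (508, 84, 189), (510, 83, 135), (511, 84, 136), (512, 81, 135), (514, 84, 136), (516, 84, 134), (517, 86, 128), (518, 78, 118), (520, 85, 187)]
y 0.04
[(478, 25, 214), (480, 26, 215), (481, 24, 210), (482, 26, 203), (484, 27, 216), (486, 6, 180), (487, 5, 150), (488, 4, 138), (490, 2, 135), (492, 2, 142), (493, 5, 141), (494, 9, 83), (496, 5, 48), (498, 5, 51), (499, 15, 50), (500, 10, 51), (502, 11, 46), (504, 85, 108), (505, 85, 177), (506, 86, 172), (508, 84, 170), (510, 84, 179), (511, 85, 213), (512, 82, 133), (514, 83, 135), (516, 83, 135), (517, 84, 133), (518, 80, 130), (520, 84, 128)]
y 0.02
[(478, 25, 212), (480, 26, 210), (481, 22, 216), (482, 22, 217), (484, 24, 211), (486, 15, 200), 
[... 896 characters left out ...]
5), (486, 26, 213), (487, 23, 211), (488, 4, 183), (490, 6, 139), (492, 4, 137), (493, 4, 132), (494, 4, 137), (496, 7, 113), (498, 6, 82), (499, 5, 51), (500, 10, 51), (502, 15, 51), (504, 0, 77), (505, 9, 82), (506, 90, 179), (508, 85, 173), (510, 82, 171), (511, 86, 172), (512, 81, 166), (514, 86, 205), (516, 85, 203), (517, 88, 202), (518, 87, 210), (520, 84, 131)]
end scan x=.4985 
[(40, 5, 49), (42, 10, 52), (43, 5, 51), (45, 23, 55), (46, 15, 52), (48, 6, 44), (49, 23, 109), (51, 3, 86), (52, 4, 195), (54, 3, 188), (55, 4, 189), (57, 5, 189), (58, 7, 190), (60, 7, 189), (61, 5, 188)]
[(-24, 3, 183), (-23, 7, 147), (-21, 5, 152), (-20, 5, 158), (-18, 7, 77), (-17, 6, 83), (-15, 9, 56)]
```

```bash
python3 -c "
from h import *
plan([.4987,.0135,.112],92.4)"
```

```text
turn -0.29 then shift cm [9.81 0.35 3.42] t 24.3
```

Emit:
step_arm(
  targets="2 0.1 0 -0.3; 3 0.1 0 0; 2.5 0.1 0 0; 1.8 0.05 0 0; 0.5 0 1 0; 0 0 1.4 0; 0 0 0.8 0; 0 0 0 0; 0 0 0 0; 0 0 0 0; 0 0 0 0",
)

```text
time_s: 25.22
tcp_pos: [0.4996, 0.0137, 0.1155]
ee_rot: [[0.042, -0.999, 0.001], [-0.999, -0.042, 0.0], [-0.0, -0.001, -1.0]]
wrist_force: [0.3, -0.2, -0.7]
gripper_width: 0.132
gripper_force: 30.0
```

```bash
python3 -c "
from h import *
plan([.4987,.0135,.100],92.4)"
```

```text
turn 0.03 then shift cm [0.02 0.09 1.55] t 25.2167
```

Emit:
step_arm(
  targets="0 0.05 0.5 0; 0 0 0.5 0; 0 0 0.4 0; 0 0 0.3 0; 0 0 0.3 0; 0 0 0 0; 0 0 0 0",
)

```text
time_s: 25.8
tcp_pos: [0.4985, 0.013, 0.0946]
ee_rot: [[0.041, -0.999, -0.0], [-0.999, -0.041, -0.0], [0.0, 0.0, -1.0]]
wrist_force: [-0.1, -0.1, -1.0]
gripper_width: 0.14
gripper_force: 30.0
```

Emit:
step_arm(
  targets="0 0 0.2 0; 0 0 0.2 0; 0 0 0.2 0; 0 0 0.2 0; 0 0 0 0; 0 0 0 0",
)

```text
time_s: 26.3
tcp_pos: [0.4984, 0.013, 0.0867]
ee_rot: [[0.041, -0.999, -0.0], [-0.999, -0.041, -0.0], [0.0, 0.0, -1.0]]
wrist_force: [-0.6, 0.2, -0.3]
gripper_width: 0.139
gripper_force: 30.0
```

The tongue is inside the pocket with no side force, so I'll keep going down.

Emit:
step_arm(
  targets="0 0 0.3 0; 0 0 0.3 0; 0 0 0.3 0; 0 0 0.3 0; 0 0 0 0; 0 0 0 0",
)

```text
time_s: 26.8
tcp_pos: [0.4984, 0.013, 0.0746]
ee_rot: [[0.041, -0.999, -0.001], [-0.999, -0.041, -0.0], [0.0, 0.001, -1.0]]
wrist_force: [-0.8, 0.1, 0.6]
gripper_width: 0.135
gripper_force: 30.0
```

Emit:
step_arm(
  targets="0 0 0.2 0; 0 0 0.2 0; 0 0 0.2 0; 0 0 0.2 0; 0 0 0.1 0; 0 0 0 0; 0 0 0 0; 0 0 0 0",
)

```text
time_s: 27.47
tcp_pos: [0.499, 0.0131, 0.0665]
ee_rot: [[0.042, -0.999, 0.001], [-0.999, -0.042, 0.0], [0.0, -0.001, -1.0]]
wrist_force: [-1.8, 0.7, 5.7]
gripper_width: 0.137
gripper_force: 30.0
```

Emit:
step_arm(
  targets="0 0 0.1 0; 0 0 0.1 0; 0 0 0.1 0; 0 0 0 0; 0 0 0 0; 0 0 0 0",
)

```text
time_s: 27.97
tcp_pos: [0.499, 0.0131, 0.0639]
ee_rot: [[0.042, -0.999, 0.001], [-0.999, -0.042, -0.0], [0.0, -0.001, -1.0]]
wrist_force: [-2.6, 0.2, 8.4]
gripper_width: 0.138
gripper_force: 30.0
```

Emit:
step_arm(
  targets="0 0 0.1 0; 0 0 0.05 0; 0 0 0 0; 0 0 0 0; 0 0 0 0",
)

```text
time_s: 28.38
tcp_pos: [0.4993, 0.0131, 0.0636]
ee_rot: [[0.042, -0.999, 0.002], [-0.999, -0.042, -0.0], [0.0, -0.002, -1.0]]
wrist_force: [-4.1, 0.1, 16.5]
gripper_width: 0.137
gripper_force: 30.0
```

Force jumped to 16.5 N at the expected depth, which is the hard stop. I'll check that it holds.

Emit:
step_arm(
  targets="0 0 0 0; 0 0 0 0; 0 0 0 0; 0 0 0 0; 0 0 0 0; 0 0 0 0",
)

```text
time_s: 28.88
tcp_pos: [0.4993, 0.0131, 0.0636]
ee_rot: [[0.043, -0.999, 0.002], [-0.999, -0.043, -0.0], [0.0, -0.002, -1.0]]
wrist_force: [-3.4, 1.1, 16.0]
gripper_width: 0.135
gripper_force: 30.0
```

```bash
python3 -c "
from h import *
s=sense(); print(s['tcp_pos'],s['wrist_force'],s['gripper_force'],s['time_s'])
for n in ('top','scene'): c=cap(n); tile(c,.092); print()
"
```

```text
[0.49930259 0.01313491 0.06361558] [-3.36447376  1.10967717 15.98303698] 30.00312496209517 28.8833
[605.5  37.1] [100.4  56.2] long 88.5 px (277, 205, 43, 24)

[ 279.4 -836.9] [166.7 332.5] long 179.9 px (24, 134, 67, 60)
[-331.4 -707.9] [451.6  62. ] long 20.8 px (145, 60, 22, 45)
```

The pose and force are holding steady, and the pile hasn't moved.

```bash
python3 -c "
from station import r
print(r.finish_job())"
```

```text
the job is handed in; nothing more can be done
None
```

I stacked both tiles on the base tile and let go, then pressed the label holder down to the strip's hard stop, still gripped at about 16 N, and handed the job in at about 29 s; no verdict was returned.

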